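# Latch the pastry bay's gate open for restocking

## Task

Open the little glass gate of the pastry bay for restocking: lift its latch bar by the red knob out of the catch, swing the gate towards the robot, let the bar ride along the brass quadrant, and let it drop fully home into the quadrant's hold-open notch, so that the gate stays latched open. Do not force the bar against the catch, the quadrant or the notch's stop, work gently, and leave everything else on the counter where it stands.

Things in the scene. Friction and masses are not known exactly. Their poses are not given: they have to be found in the camera images.
- bay: Low pastry bay of glass panels and steel posts, about 210 x 260 mm, 120 mm high, fixed to the counter, standing elsewhere each time. Origin: on the vertical hinge axis of its gate, at counter level. The shut gate runs from there along the bay's -y; the inside lies towards its +x; the gate opens towards -x (to the robot). At gate angle a the gate points along (-sin a, -cos a) in the bay's x, y.
- catch (a point): Catch of the shut gate: steel post at the bay's -y, 205 to 240 mm from the hinge axis, with a slot 16 mm wide between a brass back wall (up to 152 mm above the counter) and, on the opening side, a brass lip up to 136 mm, over which the bar must be lifted. The point is mid slot, on its floor, 122 mm up.
- quadrant_mid (a point): Point at gate angle 1.18 rad, on the top (136 mm up) of the brass quadrant: a fixed curved track round the hinge axis, 205 to 240 mm from it, under the path of the bar's tip. Its hold-open notch, 15 mm wide, floor 122 mm up, lies at a gate angle between 0.96 and 1.40 rad, not measured, different each time: find it by feel. The track reaches from 0.6 rad before to 0.6 rad behind it.
- notch_stop (a point): Point at gate angle 1.18 rad at the height of the top (144 mm) of the low black stop, 10 mm thick, that stands right behind the notch on the opening side (its angle goes with the notch, not measured). A bar tip that rides on the track runs against the stop just over the notch and drops in by its weight if it is free to; carried higher it passes over the stop and misses the notch.
- gate (a joint): Opening angle of the gate (rad): 0 shut, growing as it swings towards the robot, end stop at 1.5. Glass panel in a steel frame, reaching 195 mm from the hinge axis, 115 mm high, about 0.7 kg, swinging easily (1 or 2 N at the knob, also with the bar on the track); it stays where it is left.
- latch_bar (a joint): Lift of the latch bar (rad): 0 level (down in the catch, or home in the notch), growing as the tip rises, at most 0.6; 0.07 when lying on the track. Falls by its weight (about 0.24 kg). Steel bar 10 mm wide, 12 high, along the gate's top; pivot across the gate, 30 mm from the hinge axis, 130 mm up. At 0.12 the tip clears the lip and the track by about 9 mm, and the stop just.
- knob_grip (a point): Grip point on the bar's red knob, a round upright post 18 mm across, 50 mm tall, on the bar 170 mm from the hinge axis. The point is on its axis, 164 mm above the counter with the bar level (knob top 22 mm higher, bar top 28 mm lower), 140 mm out from and 34 mm above the bar's pivot. Axes as the bay's when shut; they turn with gate and bar.
- latch_tip: Bright steel end of the latch bar, 40 mm long, 10 wide, 12 high, 200 to 240 mm from the hinge axis. Origin: centre of its underside, 220 mm from the hinge axis, 124 mm up with the bar level. It drops into the catch and the notch.
- cake_stand: White cake stand in the bay, 130 mm across, 70 mm high; origin at its foot.
- cookie_jar: Amber jar in the bay, 64 mm across, 100 mm high; origin at its foot.
- sugar_jar: White jar beside the bay's hinge, 60 mm across, 95 mm high; origin at its foot.
- mug: White mug to the right of the bay, 76 mm across, 90 mm high; origin at its foot.
- napkin_box: Dark open napkin box to the right of the bay, 130 x 110 x 80 mm; origin at its foot.
- dip_bowl: Blue bowl on the left, 100 mm across, 50 mm high; origin at its foot.
- sanitiser: Light blue bottle on the left of the bay, 60 mm across, 170 mm high; origin at its foot.

How it is judged:
By the outcome, as a careful person would: the job done as asked, in the order asked, and still so for the second after the job is handed in, with the robot touching nothing.
It also fails if it takes over 51 s, if anything falls off the work surface, if the arm or the gripper's body presses on something with over 40 N, if the wrist force passes 120 N, or if a joint passes its speed limit or range.

## Robot

A 6-joint arm with a two-finger parallel gripper is mounted at the origin on the work surface. World frame = base frame: x ahead of the robot, y to its left, z up, the work surface at z = 0. Lengths are in m, angles in degrees, forces in N, time in s.
With the tool pointing down it reaches from about 0.35 to 0.875 m from the base axis. Payload 4.2 kg.
Tool frame: the origin (TCP) lies on the front face of the gripper's body, between the roots of the fingers; the fingertips stand finger_overhang ahead of it and the grasp point (between the pads) lies 51 mm ahead of it (finger_overhang is the distance from the TCP to the fingertips, in m); z points along the fingers, y is the line along which they close (so a half turn about z gives the same grasp; the last joint's range is limited). The gripper opens to 87 mm and grips with 3 to 60 N. Pads are 19 mm wide; open, the fingers measure 117 mm over their backs; the gripper's body (75 mm by 190 mm) begins 51 mm behind the grasp point.
Start: joints at [-56.86, 22.042, 0.453, 0, -68.411, -14.817], TCP at [0.197, -0.593, 0.292] pointing down, gripper open.
Joint ranges: [-179.83, 179.83], [-69.29, 118.12], [-61.27, 80.66], [-181.25, 117.63], [-171.15, -9.14], [-177.46, 177.46]. Speed limits (degrees/s): [159.86, 159.86, 180, 180, 180, 180].

## Interface

Orientations are given as a 3x3 rotation matrix whose columns are the frame's x, y, z axes.
In Python, from station import sense, capture, camera_model, finish_job, finger_overhang gives the robot as it stands. The module is installed in compiled form; this text tells all that it offers.
- The arm moves only by the tool jog_arm, never from a script. Its argument "rows" is a list that holds one entry, the list of rows, each a list of 4 numbers: the shift along the tool's x, y, z in m, then the turn about the tool's z in rad. A call has 1 to 20 rows; each row shifts and turns the commanded pose from where the row before left it, along the tool's axes as they then stand; what a row does not reach is not made up. A row lasts 1/8 s, in which the tool goes at most 62.5 mm and 10.7 degrees, less where a joint would pass 70% of its speed; a pose out of reach is approached as far as the arm can. A call is refused whole if a number of a shift passes 0.0625 or a number of a turn 0.188, either way. A call with a gripper value outside its range is refused whole. "claw" is the opening, from 0 (shut) to 1 (fully open), set as the call begins (left out, the last holds). The fingers move at their own pace and stop on an object; the grip force is fixed at half the most. Time passes only in rows, so rows that do not move let the fingers close. It gives the time, the measured TCP pose, the force, the opening and the grip force at its end, in the units of the state.
- sense(): the state, without advancing time (a new reading comes with each control period).
- capture(name): name is "side" or "top" or "wrist"; returns the picture (400x640x3 uint8, red, green, blue); there is no depth.
- camera_model(name): a dict with "fovy" (degrees; the focal length in pixels is half the picture's height over the tangent of half this angle, whatever the lens; pixels are square), "cx", "cy" (the principal point, pixels), "eye" and "rotation" of the camera in the world. Camera axes: x right, y down, z forward; pixel columns grow to the right and rows downward; lengths in m; the calibration is good to about 2 mm. A picture is of the moment at which its call begins: read the wrist's pose just before it. camera_model takes no time and is no camera call; for the wrist camera it gives the pose at the moment of the call.
- finish_job(): hands the job in; it is judged then, once.
The state is a dict: "time_s": time; "joints": joint angles; "joint_velocities": joint speeds; "effort": joint torques, N m; "tcp_pos": TCP position; "ee_rot": TCP orientation; "wrist_force": force on the tool from outside, world axes, zero at the start; "moment": the same for the moment, N m; "gripper_width": opening from 0.0 (shut) to 1.0 (fully open); "gripper_force": force on a finger pad.
Only numpy, scipy, OpenCV 4.12 (cv2) and the standard library are available. Lean on these libraries where they do the work, as an engineer would, in place of code of your own. Each camera call takes 0.05 s, during which the arm holds its last target. There are 200 camera calls.

## Working session

There is one attempt and no reset: what is moved stays moved. The work goes in short steps, Python scripts to look and compute and a tool call to move; the robot and the scene stay as the last step left them, time stands still between calls to the robot, and variables do not carry over. Pictures are saved under pics/ and viewed, at most 10 in all, crops included, and the job is handed in when it is done.

Besides the shell and the picture viewer there is one more tool, called after "Call:" as a command line: name --argument value ..., lists and objects as JSON in quotes. jog_arm: Moves the arm, as the interface text tells. Its arguments: {"type":"object","properties":{"rows":{"type":"array"},"claw":{"type":"number"}},"required":["rows"]}

```bash
mkdir -p pics
python3 - <<'E'
from station import *
import cv2,numpy as np
s=sense();print(s['time_s'],s['tcp_pos'],np.round(s['ee_rot'],3),finger_overhang if not callable(finger_overhang) else finger_overhang(),s['gripper_width'])
for n in('side','top'):
    im=capture(n);cv2.imwrite(f'pics/{n}0.png',im[:,:,::-1]);m=camera_model(n);print(n,m)
    h=cv2.cvtColor(im,cv2.COLOR_RGB2HSV)
    mk=(((h[...,0]<6)|(h[...,0]>174))&(h[...,1]>150)&(h[...,2]>70)).astype(np.uint8)
    c=cv2.connectedComponentsWithStats(mk);print([(c[2][i].tolist(),c[3][i].round(1).tolist()) for i in range(1,c[0]) if c[2][i][4]>8])
E
```

```text
0.0 [ 0.19634323 -0.59288028  0.29116125] [[-0.949 -0.314 -0.001]
 [-0.314  0.949  0.002]
 [ 0.     0.002 -1.   ]] 0.0697 1.0012914760936185
side {'fovy': 57.15873528758779, 'cx': 318.166532494427, 'cy': 195.51817443784012, 'eye': array([0.1679211 , 0.66766835, 0.91369873]), 'rotation': array([[-0.79696466, -0.44358739,  0.40997263],
       [-0.60394265,  0.57392725, -0.55304682],
       [ 0.01003014, -0.68835873, -0.72530108]])}
[([254, 102, 60, 35, 1541], [283.4, 118.4]), ([340, 155, 6, 15, 44], [342.5, 161.1]), ([137, 160, 77, 52, 2972], [174.8, 185.2]), ([0, 253, 87, 86, 5537], [38.7, 292.8])]
top {'fovy': 44.179104778963044, 'cx': 321.4407039824334, 'cy': 199.69151891494684, 'eye': array([0.52749414, 0.09264057, 1.26749689]), 'rotation': array([[-0.00424959, -0.99710994,  0.07585316],
       [-0.9998492 ,  0.00295953, -0.01711166],
       [ 0.01683771, -0.07591444, -0.99697216]])}
[([61, 0, 96, 32, 2258], [108.0, 12.7]), ([272, 0, 78, 18, 984], [310.6, 6.8]), ([478, 0, 95, 34, 2361], [525.6, 13.5]), ([381, 191, 9, 9, 63], [385.0, 195.4])]
```

View pics/side0.png

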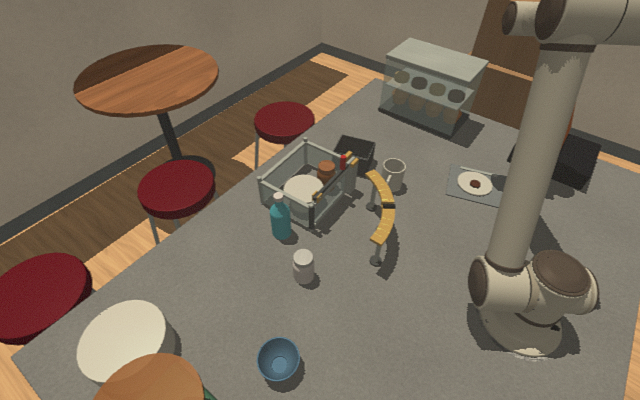

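View pics/top0.png

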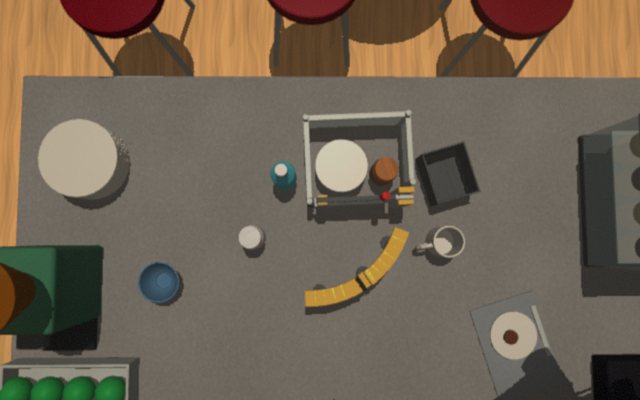

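The side view shows the red knob at (342,161) and the brass quadrant at about (385,205). The top view shows the knob at (385,195), the catch at (405,196), the quadrant arc from (400,232) to (305,299), and the black stop near (364,282).

```bash
cat > h.py <<'E'
from station import *
import cv2,numpy as np
def ray(m,u,v):
    f=200/np.tan(np.radians(m['fovy']/2)); d=np.stack([(np.asarray(u)-m['cx'])/f,(np.asarray(v)-m['cy'])/f,np.ones(np.shape(u))],-1)
    return m['eye'],d@m['rotation'].T
def plane(m,u,v,z):
    e,d=ray(m,u,v); return e+d*((z-e[2])/d[...,2])[...,None]
def tri(m1,p1,m2,p2):
    A=[];b=[]
    for m,p in((m1,p1),(m2,p2)):
        e,d=ray(m,*p); d=d/np.linalg.norm(d);P=np.eye(3)-np.outer(d,d);A.append(P);b.append(P@e)
    return np.linalg.lstsq(np.vstack(A),np.hstack(b),rcond=None)[0]
E
python3 - <<'E'
from h import *
from scipy.optimize import least_squares
t=cv2.imread('pics/top0.png');m=camera_model('top');ms=camera_model('side')
print('knob tri',tri(m,(385,195.4),ms,(342.5,161.1)))
print('knob top plane .18',plane(m,385,195.4,.18))
h=cv2.cvtColor(t,cv2.COLOR_BGR2HSV)
mk=((h[...,0]>15)&(h[...,0]<32)&(h[...,1]>110)&(h[...,2]>90)).astype(np.uint8)
mk[:100]=0;mk[:,:290]=0;mk[:,430:]=0
c=cv2.connectedComponentsWithStats(mk);
for i in range(1,c[0]):
    if c[2][i][4]>5: print(c[2][i],c[3][i],plane(m,*c[3][i],.14))
v,u=np.nonzero(mk[215:]);v=v+215
P=plane(m,u,v,.136)[:,:2]
# inner/outer edges per angle bin, about a guess; fit centre
k=plane(m,310.,200.,.136)[:2];
for it in range(6):
    d=P-k;r=np.hypot(*d.T);a=np.arctan2(d[:,1],d[:,0]);E=[]
    for b in np.arange(a.min()+.05,a.max()-.05,.03):
        s=abs(a-b)<.015
        if s.sum()>8:E+= [(*P[s][r[s].argmax()],.240),(*P[s][r[s].argmin()],.205)]
    E=np.array(E);f=least_squares(lambda q:np.hypot(E[:,0]-q[0],E[:,1]-q[1])-E[:,2],k,loss='soft_l1',f_scale=.002);k=f.x
print('hinge',k,'rms',np.sqrt(np.mean(f.fun**2)),len(E),'ang range',np.degrees([a.min(),a.max()]))
hist=np.histogram(np.degrees(a),np.arange(np.degrees(a.min()),np.degrees(a.max()),2));print([(round(x),n) for n,x in zip(*hist)])
cr=t[90:315,285:435];cv2.imwrite('pics/topc.png',cv2.resize(cr,None,fx=2.6,fy=2.6,interpolation=cv2.INTER_CUBIC))
E
```

```text
knob tri [ 0.6214861  -0.06947356  0.16186132]
knob top plane .18 [ 0.61936966 -0.06717308  0.18      ]
[398 186  17   7 107] [405.8411215  189.08411215] [ 0.63722476 -0.1214144   0.14      ]
[318 194  10   4  32] [322.59375 195.78125] [0.62227557 0.07060217 0.14      ]
[398 199  16   6  85] [405.55294118 201.64705882] [ 0.60819123 -0.12024719  0.14      ]
[318 202  10   4  28] [322.21428571 203.10714286] [0.60541562 0.07154738 0.14      ]
[ 358  227   51   61 1107] [384.61246612 258.07497742] [ 0.47939502 -0.0701495   0.14      ]
[305 277  58  30 960] [332.3875   294.034375] [0.39911327 0.04942517 0.14      ]
hinge [0.61215008 0.10238097] rms 0.0011251104262570643 82 ang range [-179.99967665  179.99897077]
[(-180, np.int64(59)), (-178, np.int64(57)), (-176, np.int64(57)), (-174, np.int64(59)), (-172, np.int64(60)), (-170, np.int64(56)), (-168, np.int64(56)), (-166, np.int64(59)), (-164, np.int64(57)), (-162, np.int64(59)), (-160, np.int64(56)), (-158, np.int64(58)), (-156, np.int64(56)), (-154, np.int64(60)), (-152, np.int64(57)), (-150, np.int64(18)), (-148, np.int64(34)), (-146, n
[... 2517 characters left out ...]
(108, np.int64(0)), (110, np.int64(0)), (112, np.int64(0)), (114, np.int64(0)), (116, np.int64(0)), (118, np.int64(0)), (120, np.int64(0)), (122, np.int64(0)), (124, np.int64(0)), (126, np.int64(0)), (128, np.int64(0)), (130, np.int64(0)), (132, np.int64(0)), (134, np.int64(0)), (136, np.int64(0)), (138, np.int64(0)), (140, np.int64(0)), (142, np.int64(0)), (144, np.int64(0)), (146, np.int64(0)), (148, np.int64(0)), (150, np.int64(0)), (152, np.int64(0)), (154, np.int64(0)), (156, np.int64(0)), (158, np.int64(0)), (160, np.int64(0)), (162, np.int64(0)), (164, np.int64(0)), (166, np.int64(0)), (168, np.int64(0)), (170, np.int64(0)), (172, np.int64(0)), (174, np.int64(0)), (176, np.int64(16))]
```

View pics/topc.png

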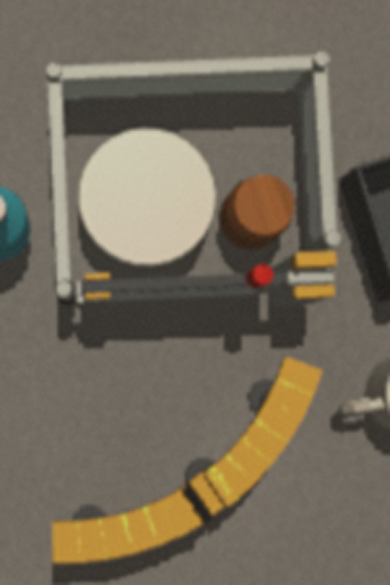

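The crop shows the black stop at crop (202,503), with the notch just to its right. That puts the notch at gate angle of about 1.03 rad. The shut bar lies between the brass catch walls, with the knob at crop (262,274). Next I move above the knob, passing in front of the glass case.

Call:
jog_arm --rows '[[[-0.02,0.026,0,0],[-0.034,0.044,0,0],[-0.034,0.044,0,0],[-0.034,0.044,0,0],[-0.034,0.044,0,0],[-0.034,0.044,0,0],[-0.047,0.015,0,0],[-0.047,0.015,0,-0.1],[0,0,0,-0.18],[0,0,0,-0.18],[0,0,0,-0.18],[0,0,0,-0.18],[0,0,0,-0.18],[0,0,0,-0.18],[0,0,0,-0.12],[0,0,0,0]]]' --claw 0.8

```text
time_s: 2.1
tcp_pos: [0.3791, -0.2419, 0.2919]
ee_rot: [[0.047, -0.999, -0.001], [-0.999, -0.047, 0.0], [-0.0, 0.001, -1.0]]
wrist_force: [-0.0, -0.2, 0.2]
gripper_width: 0.798
gripper_force: 0.0
```

```bash
cat >> h.py <<'E'
H=np.array([.612,.1025]);PSI=.048
def st():
    s=sense();R=np.array(s['ee_rot']);return s,np.array(s['tcp_pos']),R
def show():
    s,p,R=st();print('t %.2f'%s['time_s'],'tcp',p.round(4),'y-yaw %.2f'%np.degrees(np.arctan2(R[1,1],R[0,1])),'F',np.round(s['wrist_force'],1),'M',np.round(s['moment'],2),'w %.3f g %.1f'%(s['gripper_width'],s['gripper_force']),'q',np.round(s['joints']))
    g=p[:2]-H;r=np.hypot(*g);print('  r %.4f gate-angle %.4f'%(r,(-np.arctan2(g[1],g[0])-np.pi/2+PSI)%(2*np.pi)))
def to(x,y,z):
    s,p,R=st();print('  local to target',(R.T@(np.array([x,y,z])-p)).round(4))
E
python3 -c "
from h import *
show();to(.62,-.068,.291)"
```

```text
t 2.10 tcp [ 0.3791 -0.2419  0.2919] y-yaw -177.28 F [-0.  -0.2  0.2] M [ 0.06  0.13 -0.  ] w 0.798 g 0.0 q [-12.   5. -23.  -0. -63.  14.]
  r 0.4158 gate-angle 0.6426
  local to target [-0.1623 -0.2489  0.0008]
```

Call:
jog_arm --rows '[[[-0.022,-0.034,0,0],[-0.03,-0.045,0,0],[-0.03,-0.045,0,0],[-0.03,-0.045,0,0],[-0.03,-0.045,0,0],[-0.0203,-0.0349,0,0],[0,0,0,0],[0,0,0,0]]]'

```text
time_s: 3.1
tcp_pos: [0.6194, -0.0678, 0.2916]
ee_rot: [[0.048, -0.999, -0.002], [-0.999, -0.048, -0.0], [0.0, 0.002, -1.0]]
wrist_force: [-0.3, 0.0, -0.0]
gripper_width: 0.796
gripper_force: 0.0
```

Run:
```python
from h import *
show();to(.62,-.068,.215)
m=camera_model('wrist');im=capture('wrist');cv2.imwrite('pics/w1.png',im[:,:,::-1])
h=cv2.cvtColor(im,cv2.COLOR_RGB2HSV)
mk=(((h[...,0]<6)|(h[...,0]>174))&(h[...,1]>150)&(h[...,2]>70)).astype(np.uint8)
c=cv2.connectedComponentsWithStats(mk)
for i in range(1,c[0]):
    if c[2][i][4]>30: print(c[2][i],c[3][i],plane(m,*c[3][i],.186))
```

```text
t 3.10 tcp [ 0.6194 -0.0678  0.2916] y-yaw -177.26 F [-0.3  0.  -0. ] M [ 0.02  0.13 -0.01] w 0.796 g 0.0 q [  9.  22.   0.  -0. -68.  -6.]
  r 0.1705 gate-angle 0.0044
  local to target [ 0.0002 -0.0007  0.0766]
[   0  151   45   95 1912] [ 12.31485356 204.97384937] [ 0.81266657 -0.07479339  0.186     ]
[307 198  27  45 940] [320.0106383  220.57659574] [ 0.61858823 -0.07355908  0.186     ]
```

View pics/w1.png

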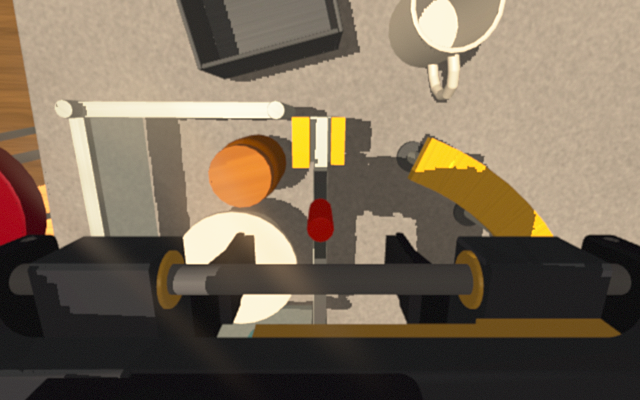

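The wrist view shows the red knob centred at column 320 between the open fingers, in line with the bar and the catch, at row about 120–165. I go down and grip.

Call:
jog_arm --rows '[[[0,0,0.015,0],[0,0,0.02,0],[0,0,0.02,0],[0,0,0.02,0],[0,0,0,0]]]' --claw 0.45

```text
time_s: 3.78
tcp_pos: [0.6182, -0.0683, 0.215]
ee_rot: [[0.048, -0.999, -0.005], [-0.999, -0.048, -0.0], [-0.0, 0.005, -1.0]]
wrist_force: [-0.5, -0.3, 0.3]
gripper_width: 0.458
gripper_force: 0.0
```

Call:
jog_arm --rows '[[[0,0,0,0],[0,0,0,0],[0,0,0,0],[0,0,0,0],[0,0,0,0],[0,0,0,0]]]' --claw 0.1

```text
time_s: 4.53
tcp_pos: [0.6192, -0.0678, 0.218]
ee_rot: [[0.049, -0.999, -0.001], [-0.999, -0.049, -0.0], [0.0, 0.002, -1.0]]
wrist_force: [-5.2, 1.0, 5.6]
gripper_width: 0.196
gripper_force: 30.1
```

```bash
python3 -c "
from h import *
show()"
```

```text
t 4.53 tcp [ 0.6192 -0.0678  0.218 ] y-yaw -177.19 F [-5.2  1.   5.6] M [ 0.22  1.54 -0.04] w 0.196 g 30.1 q [  9.  25.  -6.   0. -59.  -6.]
  r 0.1705 gate-angle 0.0055
```

Call:
jog_arm --rows '[[[-0.0007,0,-0.002,0],[-0.0009,0,-0.003,0],[-0.0009,0,-0.003,0],[-0.001,0,-0.003,0],[-0.001,0,-0.003,0],[-0.001,0,-0.003,0],[0,0,-0.001,0],[0,0,0,0]]]'

```text
time_s: 5.52
tcp_pos: [0.6191, -0.0622, 0.2347]
ee_rot: [[0.049, -0.999, -0.002], [-0.999, -0.049, 0.0], [-0.0, 0.002, -1.0]]
wrist_force: [-4.9, -3.4, -2.6]
gripper_width: 0.196
gripper_force: 30.0
```

Run:
```python
from h import *
show()
im=capture('wrist');cv2.imwrite('pics/w2.png',im[:,:,::-1])
```

```text
t 5.53 tcp [ 0.6191 -0.0622  0.2347] y-yaw -177.21 F [-4.9 -3.4 -2.6] M [-1.27  1.26 -0.03] w 0.196 g 30.0 q [  9.  24.  -5.  -0. -61.  -6.]
  r 0.1649 gate-angle 0.0052
```

View pics/w2.png

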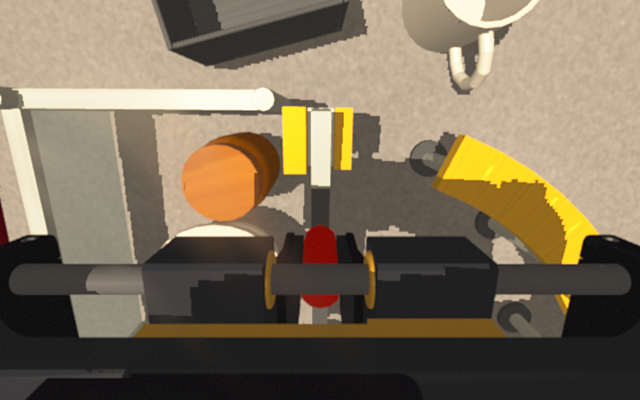

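The tip stands over the lip, at rows 110–185, clear of the catch walls. I swing the gate with the lift held.

Call:
jog_arm --rows '[[[0,0.0025,0,0.015],[0,0.005,0,0.03],[-0.0002,0.0074,0,0.045],[-0.0002,0.0082,0,0.05],[-0.0002,0.0082,0,0.05],[-0.0002,0.0082,0,0.05],[-0.0002,0.0082,0,0.05],[-0.0002,0.0082,0,0.05],[-0.0002,0.0082,0,0.05],[-0.0002,0.0082,0,0.05],[-0.0002,0.0082,0,0.05],[-0.0001,0.005,0,0.03],[0,0.0033,0,0.02],[0,0,0,0]]]'

```text
time_s: 7.32
tcp_pos: [0.534, -0.0427, 0.2353]
ee_rot: [[-0.471, -0.882, 0.0], [-0.882, 0.471, 0.0], [-0.0, 0.0, -1.0]]
wrist_force: [-1.1, 0.5, -3.3]
gripper_width: 0.199
gripper_force: 30.0
```

Run:
```python
from h import *
show()
```

```text
t 7.33 tcp [ 0.534  -0.0427  0.2353] y-yaw 151.88 F [-1.1  0.5 -3.3] M [-0.36  0.45  0.04] w 0.199 g 30.0 q [ 13.  16. -17.  -0. -57. -41.]
  r 0.1649 gate-angle 0.5408
```

Call:
jog_arm --rows '[[[0.0006,0,0.002,0],[0.0006,0,0.002,0],[0.0006,0,0.002,0],[0.0002,0,0.0005,0],[0,0,0,0]]]'

```text
time_s: 7.95
tcp_pos: [0.5336, -0.0448, 0.2291]
ee_rot: [[-0.472, -0.882, 0.001], [-0.882, 0.472, 0.0], [-0.001, -0.001, -1.0]]
wrist_force: [-0.2, -0.9, -0.0]
gripper_width: 0.201
gripper_force: 30.0
```

Call:
jog_arm --rows '[[[0,0,0,0],[0,0,0,0],[0,0,0,0],[0,0,0,0]]]' --claw 0.28

```text
time_s: 8.45
tcp_pos: [0.5332, -0.0448, 0.2288]
ee_rot: [[-0.471, -0.882, 0.0], [-0.882, 0.471, 0.0], [-0.0, -0.0, -1.0]]
wrist_force: [-0.0, 0.2, 0.4]
gripper_width: 0.278
gripper_force: 0.0
```

Run:
```python
from h import *
show()
im=capture('wrist');cv2.imwrite('pics/w3.png',im[:,:,::-1])
im=capture('top')[150:320,270:450];im=cv2.resize(im[:,:,::-1],None,fx=3.3,fy=3.3,interpolation=cv2.INTER_CUBIC);cv2.imwrite('pics/t3.png',im)
```

```text
t 8.45 tcp [ 0.5332 -0.0448  0.2288] y-yaw 151.87 F [-0.   0.2  0.4] M [0.04 0.06 0.06] w 0.278 g 0.0 q [ 13.  17. -17.  -0. -56. -41.]
  r 0.1670 gate-angle 0.5391
```

View pics/w3.png

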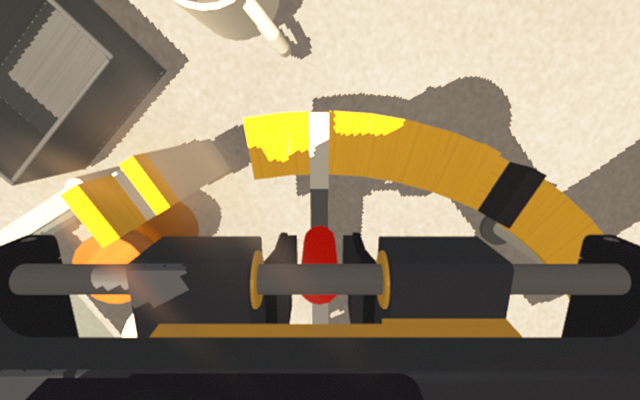

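The bar's tip lies on the track at (320,150). The knob is free between the fingers, and the stop shows at (515,195). With the fingers loose, I push the knob round with the trailing finger.

Call:
jog_arm --rows '[[[0,0.0025,0,0.015],[-0.0001,0.005,0,0.03],[-0.0002,0.0075,0,0.045],[-0.0002,0.0075,0,0.045],[-0.0002,0.0075,0,0.045],[-0.0002,0.0075,0,0.045],[-0.0002,0.0075,0,0.045],[-0.0002,0.0075,0,0.045],[-0.0002,0.0075,0,0.045],[-0.0001,0.005,0,0.03],[0,0.0033,0,0.02],[0,0,0,0]]]'

```text
time_s: 10.05
tcp_pos: [0.4809, -0.001, 0.2288]
ee_rot: [[-0.784, -0.621, -0.0], [-0.621, 0.784, 0.0], [0.0, 0.0, -1.0]]
wrist_force: [0.6, -0.6, 0.6]
gripper_width: 0.282
gripper_force: 0.0
```

Run:
```python
from h import *
show()
im=capture('wrist');cv2.imwrite('pics/w4.png',im[:,:,::-1])
```

```text
t 10.05 tcp [ 0.4809 -0.001   0.2288] y-yaw 128.38 F [ 0.6 -0.6  0.6] M [-0.   -0.01 -0.03] w 0.282 g 0.0 q [ 19.  12. -25.  -0. -54. -71.]
  r 0.1670 gate-angle 0.9503
```

View pics/w4.png

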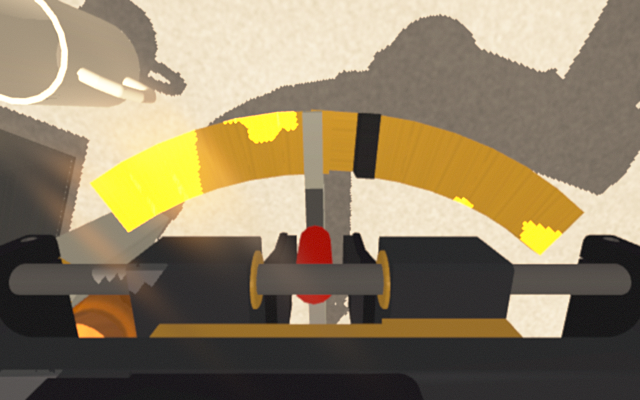

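The tip's leading edge is at column 323 and the stop's near edge at column 357, so about 17 mm remain. I push on slowly.

Call:
jog_arm --rows '[[[0,0.0017,0,0.01],[0,0.0017,0,0.01],[0,0.0017,0,0.01],[0,0.0017,0,0.01],[0,0.0017,0,0.01],[0,0.0017,0,0.01],[0,0.001,0,0.006],[0,0,0,0]]]'

```text
time_s: 11.1
tcp_pos: [0.4743, 0.0079, 0.2287]
ee_rot: [[-0.823, -0.568, -0.001], [-0.568, 0.823, 0.0], [0.0, 0.0, -1.0]]
wrist_force: [0.5, -0.4, 0.9]
gripper_width: 0.278
gripper_force: 0.0
```

Call:
jog_arm --rows '[[[0,0.0008,0,0.005],[0,0.0008,0,0.005],[0,0,0,0]]]'

```text
time_s: 11.48
tcp_pos: [0.4735, 0.0091, 0.2287]
ee_rot: [[-0.829, -0.559, -0.0], [-0.559, 0.829, 0.0], [0.0, 0.0, -1.0]]
wrist_force: [-0.4, -0.0, 0.8]
gripper_width: 0.281
gripper_force: 0.0
```

Run:
```python
from h import *
show()
im=capture('wrist');cv2.imwrite('pics/w5.png',im[:,:,::-1])
```

```text
t 11.47 tcp [0.4735 0.0091 0.2287] y-yaw 124.02 F [-0.4 -0.   0.8] M [-0.02  0.03  0.03] w 0.281 g 0.0 q [ 21.  11. -26.  -0. -54. -77.]
  r 0.1670 gate-angle 1.0256
```

View pics/w5.png

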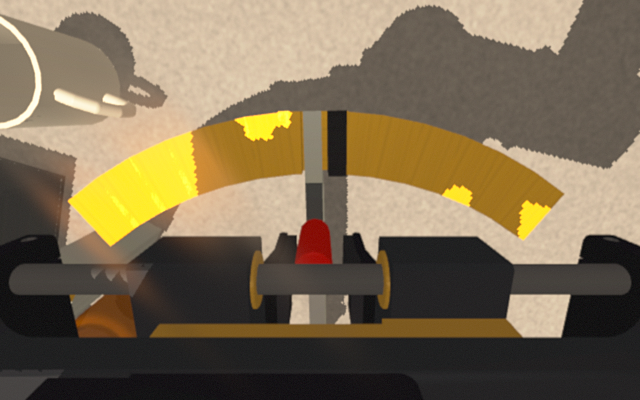

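The knob has shifted outward (rows 220–263, previously 228–303) and the force is near zero, so the bar appears to have dropped into the notch, with the tip about 2 mm from the stop. I release, retreat upwards and verify.

Call:
jog_arm --rows '[[[0,0,0,0],[0,0,0,0],[0,0,0,0],[0,0,0,0]]]' --claw 0.5

```text
time_s: 12.02
tcp_pos: [0.4736, 0.0091, 0.2287]
ee_rot: [[-0.829, -0.559, -0.0], [-0.559, 0.829, -0.0], [0.0, 0.0, -1.0]]
wrist_force: [0.1, 0.1, 0.1]
gripper_width: 0.494
gripper_force: 0.0
```

Call:
jog_arm --rows '[[[0,0,-0.01,0],[0,0,-0.02,0],[0,0,-0.03,0],[0,0,-0.03,0],[0,0,-0.03,0],[0,0,0,0],[0,0,0,0]]]'

```text
time_s: 12.9
tcp_pos: [0.4732, 0.009, 0.3486]
ee_rot: [[-0.829, -0.559, -0.0], [-0.559, 0.829, 0.0], [0.0, 0.001, -1.0]]
wrist_force: [1.4, -0.1, -0.3]
gripper_width: 0.501
gripper_force: 0.0
```

Run:
```python
from h import *
show()
m=camera_model('wrist');im=capture('wrist');cv2.imwrite('pics/w6.png',im[:,:,::-1])
s=capture('side');ms=camera_model('side')
def red(im):
    h=cv2.cvtColor(im,cv2.COLOR_RGB2HSV)
    mk=(((h[...,0]<6)|(h[...,0]>174))&(h[...,1]>150)&(h[...,2]>70)).astype(np.uint8)
    c=cv2.connectedComponentsWithStats(mk)
    return [(c[2][i].tolist(),c[3][i].round(1).tolist()) for i in range(1,c[0]) if c[2][i][4]>8]
print(red(im));print(red(s))
# side rows expected for knob axis ends at level vs on-track
f=200/np.tan(np.radians(ms['fovy']/2))
def proj(P,m):
    q=(np.asarray(P)-m['eye'])@m['rotation'];f=200/np.tan(np.radians(m['fovy']/2));return (q[:2]/q[2]*f+[m['cx'],m['cy']]).round(1)
for a in(1.02,1.035):
  for L in(0,.07):
    r0=.03;d=np.array([np.cos(PSI-np.pi/2-a),np.sin(PSI-np.pi/2-a)]);o=[]
    for h in(.006,.056):
        r=r0+.14*np.cos(L)-h*np.sin(L);z=.13+.14*np.sin(L)+h*np.cos(L);o+=[proj([*(H+r*d),z],ms),proj([*(H+r*d),z],m)]
    print(a,L,'side bot,top',o[0],o[2],'wrist bot,top',o[1],o[3])
cr=s[130:280,290:450];cv2.imwrite('pics/s6.png',cv2.resize(cr[:,:,::-1],None,fx=4,fy=4,interpolation=cv2.INTER_CUBIC))
```

```text
t 12.90 tcp [0.4732 0.009  0.3486] y-yaw 124.01 F [ 1.4 -0.1 -0.3] M [ 0.07 -0.02 -0.02] w 0.501 g 0.0 q [ 21.   5. -14.  -0. -71. -77.]
  r 0.1673 gate-angle 1.0262
[([306, 180, 21, 32, 513], [316.4, 195.7])]
[([255, 102, 59, 34, 1567], [283.5, 118.4]), ([137, 160, 76, 52, 2971], [174.8, 185.2]), ([368, 189, 6, 16, 59], [370.4, 195.9]), ([0, 253, 87, 86, 5542], [38.7, 292.8])]
1.02 0 side bot,top [370.2 202.9] [372.2 190.8] wrist bot,top [318.2 188.8] [317.9 202.5]
1.02 0.07 side bot,top [370.3 200.6] [371.1 188.3] wrist bot,top [318.2 192. ] [317.9 211. ]
1.035 0 side bot,top [370.2 203.6] [372.3 191.4] wrist bot,top [320.9 188.8] [321.1 202.5]
1.035 0.07 side bot,top [370.4 201.3] [371.1 188.9] wrist bot,top [320.9 192. ] [321.1 211. ]
```

View pics/s6.png

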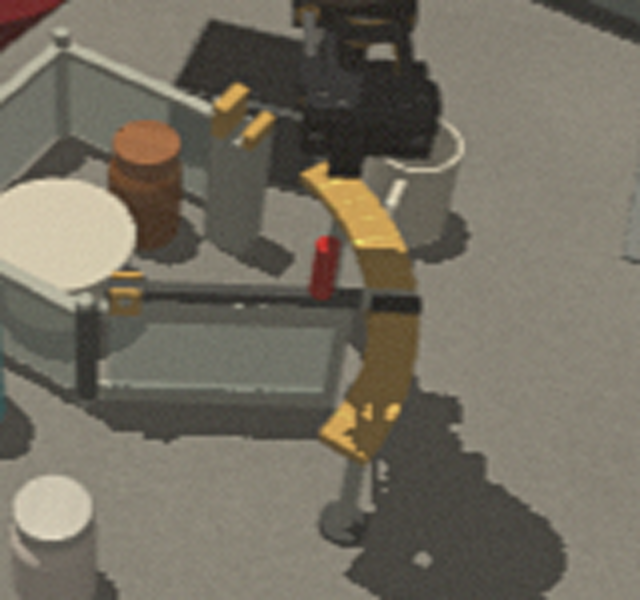

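View pics/w6.png

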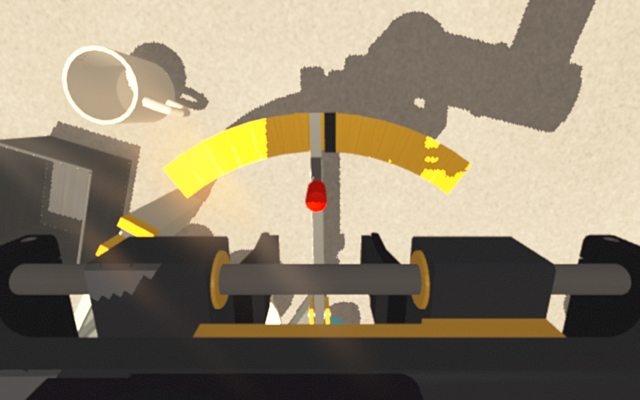

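Both views show the bar level behind the stop with its tip down in the notch. The knob is at wrist row 195.7, against 195.7 predicted for home and 201.5 if it were still on the track.

```bash
python3 -c "
from station import *
print(finish_job())"
```

```text
the job is handed in; nothing more can be done
None
```

The gate is latched open with the bar dropped home in the quadrant's notch at about 1.02 rad, the gripper is clear above it, and the job was handed in at about 13 s.

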